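# Fetch the knob-lidded canister over the shelf rail

### The arm

A 7-joint arm with a two-finger parallel gripper is mounted at the origin on the work surface. World frame = base frame: x ahead of the robot, y to its left, z up, the work surface at z = 0. Lengths are in m, angles in rad, forces in N, time in s.
With the tool pointing down it reaches from about 0.35 to 0.9 m from the base axis. Payload 7.2 kg.
Tool frame: the origin (TCP) lies where the fingers leave the gripper's body, on its centre line; the fingertips stand 80 mm ahead of it and the grasp point (between the pads) lies 61 mm ahead of it; z points along the fingers, y is the line along which they close (so a half turn about z gives the same grasp; the last joint's range is limited). The gripper opens to 88 mm and grips with 3 to 60 N. Pads are 20 mm wide; open, the fingers measure 115 mm over their backs; the gripper's body (75 mm by 178 mm) begins 61 mm behind the grasp point.
Start: joints at [1.1, 0.411, -0.013, 1.596, 0.006, 1.134, -0.082], TCP at [0.245, -0.575, 0.303] pointing down, gripper open.
Joint ranges: [-2.95, 2.95], [-0.29, 1.99], [-1.47, 1.44], [0.14, 2.54], [-1.03, 4.17], [0.13, 1.85], [-2.86, 2.86]. Speed limits (rad/s): [2.39, 2.39, 3.01, 3.01, 3.14, 3.14, 3.14].

### API

Orientations are given as a rotation vector (axis times angle).
In Python, from cell import * gives the robot as it stands.
- The arm moves only by the tool send_rows, never from a script. Its argument "rows" is a list of rows, each an object with "xyz": the shift along the world's x, y, z in m, a list of three; "roll": the turn about the world's z in rad. A call has 1 to 20 rows; each row is the pose to reach, as a shift and turn from the pose commanded when the call began; what a row does not reach only later rows make up. A row lasts 1/8 s, in which the tool goes at most 62.5 mm and 10.7 degrees, less where a joint would pass 70% of its speed; a pose out of reach is approached as far as the arm can. A call with a gripper value outside its range is refused whole. "grip" is the finger opening in m, from 0 to 0.0878, set as the call begins (left out, the last holds). The fingers move at their own pace and stop on an object; "grip_force" is the grip in N (left out, the last holds). Time passes only in rows, so rows that repeat a pose let the fingers close. It gives the time, the measured TCP pose, the force, the opening and the grip force at its end, in the units of the state.
- get_state(): the state, without advancing time (a new reading comes with each control period).
- read_camera(name): name is "scene" or "top" or "wrist"; returns (picture, depth): 384x512x3 uint8, red, green, blue; 384x512 float32, m along the optical axis (not along the pixel's ray), 0 where there is no reading.
- calibration(name): a dict with "intrinsics" (3x3 intrinsics, pixels), "k1" (the pictures are not rectified: a ray, as slopes to the right and down, at radius r is drawn at 1 + k1 r^2 times it, then the intrinsics apply), "R" (3x3) and "t" (3): a world point X has camera coordinates R X + t. Camera axes: x right, y down, z forward; pixel columns grow to the right and rows downward; lengths in m; the calibration is good to about 2 mm. A picture is of the moment at which its call begins: read the wrist's pose just before it. calibration takes no time and is no camera call; for the wrist camera it gives the pose at the moment of the call.
- hand_in(): hands the job in; it is judged then, once.
The state is a dict: "time": time; "joint_positions": joint angles; "qd": joint speeds; "joint_torque": joint torques, N m; "position": TCP position; "tcp_rot": TCP orientation; "wrist_force": force on the tool from outside, world axes, zero at the start; "torque": the same for the moment, N m; "opening": finger opening in m; "grip_force": force on a finger pad.
Only numpy, scipy, OpenCV 4.12 (cv2) and the standard library are available. Lean on these libraries where they do the work, as an engineer would, in place of code of your own. Each camera call takes 0.05 s, during which the arm holds its last target. There are 200 camera calls.

### The job

In the sharpening van, take the canister whose lid has a knob from the railed shelf: lift it up until it is clear above the front rail, then bring it forward over the rail and set it down upright, not dropping it, wholly on the black rubber pad. Leave the other canister, the one with the flat lid, standing where it is.

Things in the scene. Friction and masses are not known exactly. Their poses are not given: they have to be found in the camera images.
- canister: Round aluminium canister, 56 mm in diameter, with a grey lid of the same diameter that carries a small black knob. Lid's flat top 93 mm above the underside; knob 26 mm in diameter, its top 111 mm above the underside. 0.25 to 0.45 kg, rigid; the lid does not come off. Stands upright on the shelf's left or right half. Origin: centre of its underside, z up along its axis.
- plain_canister: The same round canister, 56 mm in diameter and 93 mm high, with a flat grey lid without a knob. It stands on the other half of the same shelf, its axis at least 120 mm from the first one's. Not to be disturbed. Origin: centre of its underside, z up.
- shelf: Low fixed open shelf, 140 mm deep (x), 400 mm wide (y). Origin: centre of its foot on the bench; -x is the front, towards the robot (turned up to 7 degrees). Plywood board's top at z = 50 mm. Round steel front rail, 10 mm thick, axis at x = -65 mm, top at z = 90 mm (40 mm above the board). Back strip (x = 62 to 70 mm) and end plates (y = -195, +195 mm, 10 mm thick) are 90 mm high too.
- pad: Flat square black rubber pad fixed on the bench between the robot and the shelf, 120 by 120 mm, 4 mm thick. Origin: centre of its underside, x and y along its edges, z up; its top is 4 mm above the origin.
There are look-alikes about, which are no part of the job. What is meant by the pad is not red, and is the larger of those in its own colour.

How it is judged:
By the outcome, as a careful person would: the job done as asked, in the order asked, and still so for the second after the job is handed in, with the robot touching nothing.
It also fails if it takes over 35 s, if anything falls off the work surface, if the arm or the gripper's body presses on something with over 40 N, if the wrist force passes 120 N, or if a joint passes its speed limit or range.

## Working session

There is one attempt and no reset: what is moved stays moved. The work goes in short steps, Python scripts to look and compute and a tool call to move; the robot and the scene stay as the last step left them, time stands still between calls to the robot, and variables do not carry over. Pictures are saved under pics/ and viewed, at most 10 in all, crops included, and the job is handed in when it is done.

Besides the shell and the picture viewer there is one more tool, called after "Emit:" by a JSON object that holds its "fn" and its "kwargs", one argument or row to a line. send_rows: Moves the arm, as the interface text tells. Its arguments: {"type":"object","properties":{"rows":{"type":"array"},"grip":{"type":"number"},"grip_force":{"type":"number"}},"required":["rows"]}

```bash
mkdir -p pics; cat > h.py <<'E'
from cell import *
import numpy as np, cv2
def snap(n):
    c=calibration(n); im,d=read_camera(n); np.savez(f'/tmp/{n}.npz',im=im,d=d,**{k:np.array(v) for k,v in c.items()}); return im,d,c
def load(n): 
    z=np.load(f'/tmp/{n}.npz'); return z['im'],z['d'],z
def px2w(c,uv,d):
    uv=np.atleast_2d(np.array(uv,float)); K=np.array(c['intrinsics']); k=float(c['k1'])
    s=cv2.undistortPoints(uv[:,None],K,np.array([k,0,0,0,0.]))[:,0]
    dd=np.array([d[int(round(v)),int(round(u))] for u,v in uv]) if np.ndim(d)==2 else np.broadcast_to(d,len(uv))
    P=np.c_[s*dd[:,None],dd]; return (P-np.array(c['t']))@np.array(c['R'])
def cloud(c,d):
    v,u=np.mgrid[:d.shape[0],:d.shape[1]]; return px2w(c,np.c_[u.ravel(),v.ravel()],d).reshape(*d.shape,3)
E
python3 - <<'E'
from h import *
a,_,_=snap('scene'); b,_,_=snap('top')
cv2.imwrite('pics/scene.png',a[...,::-1]); cv2.imwrite('pics/top.png',b[...,::-1])
s=get_state(); print(s['time'],s['position'],s['tcp_rot'],s['opening'])
E
```

```text
0.1 [ 0.24484268 -0.57468361  0.30193621] [-3.07675840e+00 -6.28266606e-01  6.20346558e-04] 0.08773087998479136
```

View pics/scene.png

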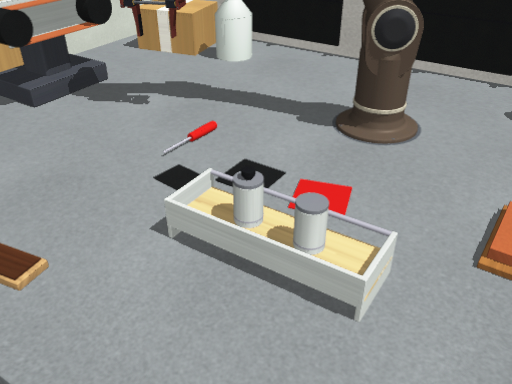

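View pics/top.png

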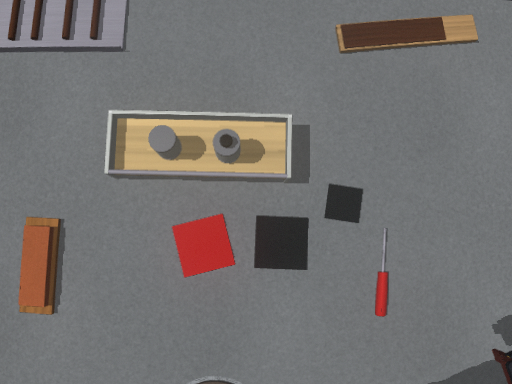

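The knob canister is at top (227,142) and scene (248,195). The look-alike is the flat-lid canister at top (163,138) and scene (311,220). For the pad there are the large black square at top (281,242), a smaller black one at (344,203) and a red one at (204,245). I choose the knob canister and the large black square. Next I measure both and check a close crop.

```bash
python3 - <<'E'
from h import *
im,d,c=load('top'); P=cloud(c,d); ok=d>0
v,u=np.mgrid[:384,:512]
def fit(m,n):
    xy=P[m][:,:2].astype(np.float32); (x,y),r=cv2.minEnclosingCircle(xy); print(n,m.sum(),'circ',x,y,r,'mean',xy.mean(0),'z',np.median(P[m][:,2]))
z=P[...,2]
A=(abs(u-227)<22)&(abs(v-145)<25)&ok; B=(abs(u-163)<25)&(abs(v-140)<25)&ok
fit(A&(z>.153),'knob'); fit(A&(z>.136)&(z<.149),'lidK'); fit(B&(z>.136),'lidP')
for n,(cu,cv) in dict(pad=(281,242),small=(344,203)).items():
    m=(im.max(-1)<45)&(abs(u-cu)<40)&(abs(v-cv)<36)
    k,l,s,_=cv2.connectedComponentsWithStats(m.astype(np.uint8)); m=l==1+s[1:,4].argmax()
    Q=P[m&ok]; print(n,np.median(Q[:,2]),cv2.minAreaRect(Q[:,:2].astype(np.float32)), Q[:,:2].mean(0))
# shelf rim ~ z .09, front rail
m=ok&(z>.08)&(z<.1)&(u>95)&(u<300)&(v>100)&(v<190)&~A&~B
print('rim',m.sum(),cv2.minAreaRect(P[m][:,:2].astype(np.float32)))
# lid bright area: gray image check
cv2.imwrite('pics/crop.png',cv2.resize(im[95:280,100:370,::-1],None,fx=2.9,fy=2.9,interpolation=cv2.INTER_CUBIC))
E
```

```text
knob 119 circ 0.6269327402114868 -0.015218755230307579 0.012708415277302265 mean [ 0.6261839  -0.01559761] z 0.16004353140851
lidK 446 circ 0.6277151703834534 -0.015166052617132664 0.02793191745877266 mean [ 0.6255536  -0.01574971] z 0.14230378293524898
lidP 604 circ 0.6310177445411682 0.11452187597751617 0.02899758704006672 mean [0.63107085 0.11385716] z 0.14221596753103238
pad 0.0033729219964209953 ((0.42704734206199646, -0.15011832118034363), (0.10360336303710938, 0.115968257188797), 89.20719909667969) [ 0.42536472 -0.15654027]
small 0.0018562315511862844 ((0.5006590485572815, -0.270783394575119), (0.05220957100391388, 0.03018650971353054), 82.46810913085938) [ 0.4976738  -0.26773626]
rim 2298 ((0.6346555352210999, 0.04677863419055939), (0.40118369460105896, 0.14180350303649902), 89.92668151855469)
```

View pics/crop.png

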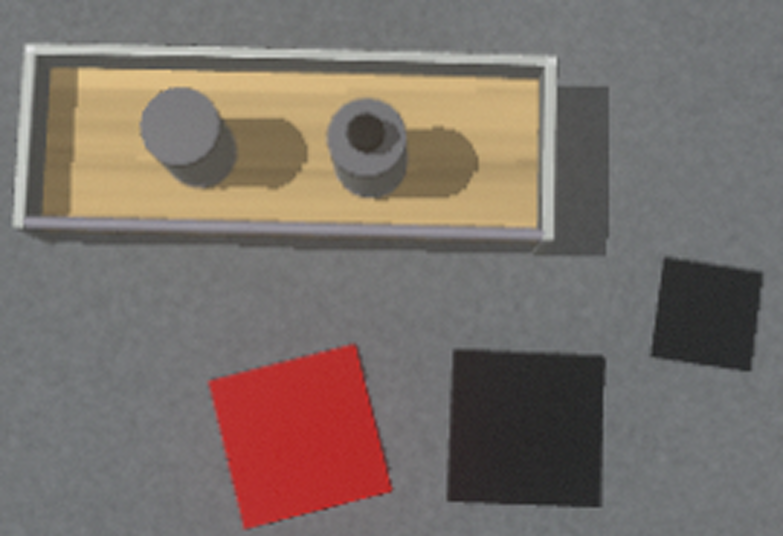

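The crop confirms it: the knob sits at crop (366,132) on the right canister. The large black pad has its corners at about (454,350), (604,355), (601,506) and (448,501), and its centre is at top pixel (281.7,242.6). The measured heights match the description: lid 0.142, knob 0.160. I move above the canister with the fingers closing along y.

Emit:
{"fn": "send_rows", "kwargs": {
  "rows": [
    {"xyz": [0.015,0.022,0],"roll": -0.016},
    {"xyz": [0.042,0.062,0],"roll": -0.045},
    {"xyz": [0.076,0.112,0],"roll": -0.08},
    {"xyz": [0.11,0.162,0],"roll": -0.12},
    {"xyz": [0.145,0.212,0],"roll": -0.155},
    {"xyz": [0.18,0.263,0],"roll": -0.19},
    {"xyz": [0.214,0.313,0],"roll": -0.225},
    {"xyz": [0.248,0.363,0],"roll": -0.26},
    {"xyz": [0.282,0.413,0],"roll": -0.297},
    {"xyz": [0.316,0.463,0],"roll": -0.333},
    {"xyz": [0.345,0.506,0],"roll": -0.365},
    {"xyz": [0.367,0.538,0],"roll": -0.387},
    {"xyz": [0.379,0.555,0],"roll": -0.4},
    {"xyz": [0.382,0.56,0],"roll": -0.403},
    {"xyz": [0.382,0.56,0],"roll": -0.403},
    {"xyz": [0.382,0.56,0],"roll": -0.403}
  ],
  "grip": 0.0878
}}

```text
time: 2.1
position: [0.6265, -0.0164, 0.3026]
tcp_rot: [3.141, -0.003, -0.001]
wrist_force: [-0.8, -0.7, -0.3]
opening: 0.088
grip_force: 0.0
```

```bash
python3 - <<'E'
from h import *
from scipy.spatial.transform import Rotation as R
s=get_state(); print(s['time'],s['position'],R.from_rotvec(s['tcp_rot']).as_matrix().round(3).tolist())
im,d,c=snap('wrist'); P=cloud(c,d); z=P[...,2]; ok=d>0
for n,lo,hi in(('knob',.153,.17),('lid',.136,.149)):
    m=(ok&(z>lo)&(z<hi)&(np.hypot(P[...,0]-.627,P[...,1]+.015)<.045)); 
    if m.sum()>5: print(n,m.sum(),cv2.minEnclosingCircle(P[m][:,:2].astype(np.float32)),np.median(z[m]))
cv2.imwrite('pics/w1.png',im[...,::-1])
# pad corners from top pixels on z=.004
_,_,c=load('top'); q=np.array([(454,350),(604,355),(601,506),(448,501)])/2.9+[100,95]-.33
a=px2w(c,q,1.); o=-np.array(c['R']).T@c['t']
W=o+(a-o)*((.004-o[2])/(a-o)[:,2])[:,None]; print(W.round(4),W.mean(0),np.linalg.norm(W-np.roll(W,1,0),axis=1))
E
```

```text
2.1 [ 0.62651353 -0.0164252   0.30263397] [[1.0, -0.002, -0.0], [-0.002, -1.0, -0.001], [-0.0, 0.001, -1.0]]
knob 814 ((0.6266958713531494, -0.015591864474117756), 0.013071265071630478) 0.16155518609161226
lid 2353 ((0.6266050934791565, -0.015814999118447304), 0.028007226064801216) 0.14368426611592225
[[ 0.4878 -0.0841  0.004 ]
 [ 0.4866 -0.2033  0.004 ]
 [ 0.3676 -0.2026  0.004 ]
 [ 0.3692 -0.0821  0.004 ]] [ 0.42777535 -0.14302334  0.004     ] [0.11861224 0.1192372  0.11902721 0.12051808]
```

View pics/w1.png

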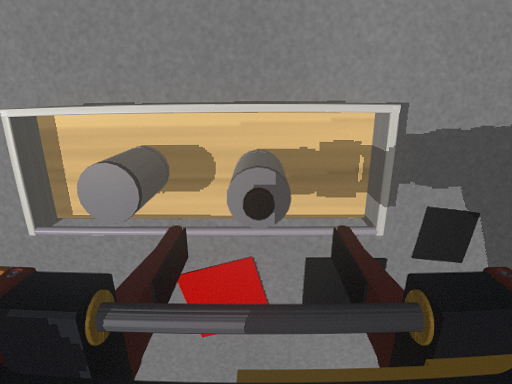

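The wrist view shows the knobbed lid at (258,203), centred between the fingers and clear of the other canister and the rail. The pad's measured sides come to about 119 mm, so it is the 120 mm one. I descend until the grasp point is at z = 0.115, then close.

Emit:
{"fn": "send_rows", "kwargs": {
  "rows": [
    {"xyz": [0,0.0005,-0.015],"roll": 0},
    {"xyz": [0,0.0005,-0.04],"roll": 0},
    {"xyz": [0,0.0005,-0.065],"roll": 0},
    {"xyz": [0,0.0005,-0.09],"roll": 0},
    {"xyz": [0,0.0005,-0.11],"roll": 0},
    {"xyz": [0,0.0005,-0.122],"roll": 0},
    {"xyz": [0,0.0005,-0.126],"roll": 0},
    {"xyz": [0,0.0005,-0.126],"roll": 0},
    {"xyz": [0,0.0005,-0.126],"roll": 0}
  ]
}}

```text
time: 3.28
position: [0.6274, -0.0145, 0.1774]
tcp_rot: [3.142, -0.0, 0.002]
wrist_force: [-0.7, -0.1, -0.1]
opening: 0.0881
grip_force: 0.0
```

Emit:
{"fn": "send_rows", "kwargs": {
  "rows": [
    {"xyz": [0,0,0],"roll": 0},
    {"xyz": [0,0,0],"roll": 0},
    {"xyz": [0,0,0],"roll": 0},
    {"xyz": [0,0,0],"roll": 0},
    {"xyz": [0,0,0],"roll": 0},
    {"xyz": [0,0,0],"roll": 0},
    {"xyz": [0,0,0],"roll": 0},
    {"xyz": [0,0,0],"roll": 0}
  ],
  "grip": 0.04,
  "grip_force": 30
}}

```text
time: 4.28
position: [0.627, -0.0147, 0.1768]
tcp_rot: [3.141, -0.001, 0.0]
wrist_force: [-0.7, -0.8, 1.8]
opening: 0.0557
grip_force: 30.0
```

The canister is gripped (opening 55.7 mm, force 30 N). I lift straight up by 90 mm.

Emit:
{"fn": "send_rows", "kwargs": {
  "rows": [
    {"xyz": [0,0,0.004],"roll": 0},
    {"xyz": [0,0,0.012],"roll": 0},
    {"xyz": [0,0,0.024],"roll": 0},
    {"xyz": [0,0,0.038],"roll": 0},
    {"xyz": [0,0,0.052],"roll": 0},
    {"xyz": [0,0,0.066],"roll": 0},
    {"xyz": [0,0,0.078],"roll": 0},
    {"xyz": [0,0,0.086],"roll": 0},
    {"xyz": [0,0,0.09],"roll": 0},
    {"xyz": [0,0,0.09],"roll": 0},
    {"xyz": [0,0,0.09],"roll": 0}
  ]
}}

```text
time: 5.65
position: [0.6268, -0.0145, 0.2661]
tcp_rot: [3.142, -0.0, -0.001]
wrist_force: [-0.5, -0.4, -3.2]
opening: 0.0557
grip_force: 30.0
```

```bash
python3 - <<'E'
from h import *
s=get_state(); print(s['time'],s['position'],s['wrist_force'],s['opening'])
im,d,c=snap('scene'); cv2.imwrite('pics/s2.png',cv2.resize(im[100:310,130:420,::-1],None,fx=2.5,fy=2.5))
E
```

```text
5.65 [ 0.62677741 -0.01449067  0.26612722] [-0.53402684 -0.37952404 -3.16693424] 0.05570156236127347
```

View pics/s2.png

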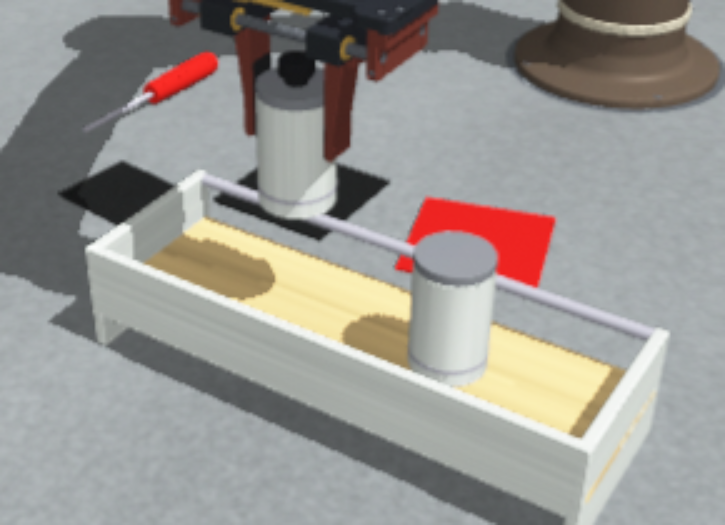

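The canister hangs upright with its base at crop (298,210), about 0.14 m above the bench and clear of the rail. The other canister still stands at crop (450,310). I carry the held one over the rail to the pad.

Emit:
{"fn": "send_rows", "kwargs": {
  "rows": [
    {"xyz": [-0.006,0,0],"roll": 0},
    {"xyz": [-0.02,0,0],"roll": 0},
    {"xyz": [-0.04,-0.006,0],"roll": 0},
    {"xyz": [-0.062,-0.02,0],"roll": 0},
    {"xyz": [-0.084,-0.036,0],"roll": 0},
    {"xyz": [-0.106,-0.054,0],"roll": 0},
    {"xyz": [-0.128,-0.072,0],"roll": 0},
    {"xyz": [-0.15,-0.09,0],"roll": 0},
    {"xyz": [-0.17,-0.106,0],"roll": 0},
    {"xyz": [-0.185,-0.118,0],"roll": 0},
    {"xyz": [-0.194,-0.125,0],"roll": 0},
    {"xyz": [-0.199,-0.128,0],"roll": 0},
    {"xyz": [-0.199,-0.128,0],"roll": 0},
    {"xyz": [-0.199,-0.128,0],"roll": 0}
  ]
}}

```text
time: 7.45
position: [0.4285, -0.142, 0.2666]
tcp_rot: [-3.141, -0.001, -0.0]
wrist_force: [0.4, -0.4, -2.8]
opening: 0.0557
grip_force: 30.0
```

Emit:
{"fn": "send_rows", "kwargs": {
  "rows": [
    {"xyz": [0,0,-0.008],"roll": 0},
    {"xyz": [0,0,-0.024],"roll": 0},
    {"xyz": [0,0,-0.042],"roll": 0},
    {"xyz": [0,0,-0.06],"roll": 0},
    {"xyz": [0,0,-0.078],"roll": 0},
    {"xyz": [0,0,-0.094],"roll": 0},
    {"xyz": [0,0,-0.108],"roll": 0},
    {"xyz": [0,0,-0.118],"roll": 0},
    {"xyz": [0,0,-0.124],"roll": 0},
    {"xyz": [0,0,-0.126],"roll": 0},
    {"xyz": [0,0,-0.126],"roll": 0},
    {"xyz": [0,0,-0.126],"roll": 0}
  ]
}}

```text
time: 8.95
position: [0.4282, -0.1426, 0.141]
tcp_rot: [3.141, -0.0, 0.001]
wrist_force: [0.4, -1.0, -2.9]
opening: 0.0556
grip_force: 30.0
```

```bash
python3 - <<'E'
from h import *
s=get_state(); print(s['time'],s['position'],s['wrist_force'],s['opening'])
im,d,c=snap('scene'); cv2.imwrite('pics/s3.png',cv2.resize(im[100:240,140:380,::-1],None,fx=3.2,fy=3.2))
E
```

```text
8.95 [ 0.42822338 -0.14256431  0.14102357] [ 0.38693713 -1.04819623 -2.9107252 ] 0.05560094195750642
```

View pics/s3.png

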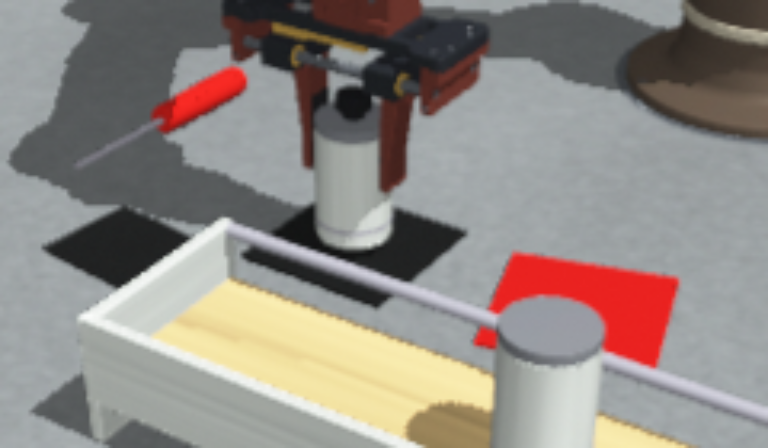

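The canister is upright over the middle of the large pad, base at crop (355,238), about 10 mm above it with no contact yet. I lower it slowly.

Emit:
{"fn": "send_rows", "kwargs": {
  "rows": [
    {"xyz": [0,0,-0.003],"roll": 0},
    {"xyz": [0,0,-0.006],"roll": 0},
    {"xyz": [0,0,-0.0075],"roll": 0},
    {"xyz": [0,0,-0.0085],"roll": 0},
    {"xyz": [0,0,-0.0085],"roll": 0},
    {"xyz": [0,0,-0.0085],"roll": 0}
  ]
}}

```text
time: 9.75
position: [0.428, -0.1425, 0.1322]
tcp_rot: [3.142, -0.0, -0.0]
wrist_force: [-0.2, -0.2, -3.8]
opening: 0.0558
grip_force: 30.0
```

Emit:
{"fn": "send_rows", "kwargs": {
  "rows": [
    {"xyz": [0,0,-0.0005],"roll": 0},
    {"xyz": [0,0,-0.001],"roll": 0},
    {"xyz": [0,0,-0.001],"roll": 0},
    {"xyz": [0,0,-0.001],"roll": 0}
  ]
}}

```text
time: 10.25
position: [0.428, -0.1425, 0.1312]
tcp_rot: [3.142, -0.0, -0.0]
wrist_force: [-0.3, 0.0, -3.9]
opening: 0.0555
grip_force: 30.0
```

Emit:
{"fn": "send_rows", "kwargs": {
  "rows": [
    {"xyz": [0,0,-0.0005],"roll": 0},
    {"xyz": [0,0,-0.001],"roll": 0},
    {"xyz": [0,0,-0.001],"roll": 0},
    {"xyz": [0,0,-0.001],"roll": 0}
  ]
}}

```text
time: 10.75
position: [0.4281, -0.1425, 0.1307]
tcp_rot: [3.141, -0.0, 0.0]
wrist_force: [-2.5, 0.8, 5.4]
opening: 0.056
grip_force: 30.0
```

It has touched down: the vertical force went from -3.9 to +5.4 N. I release and rise.

Emit:
{"fn": "send_rows", "kwargs": {
  "rows": [
    {"xyz": [0,0,0],"roll": 0},
    {"xyz": [0,0,0],"roll": 0}
  ],
  "grip_force": 5
}}

```text
time: 11.0
position: [0.4281, -0.1425, 0.1306]
tcp_rot: [3.141, -0.0, 0.001]
wrist_force: [-2.8, -0.2, 6.4]
opening: 0.0556
grip_force: 5.0
```

Emit:
{"fn": "send_rows", "kwargs": {
  "rows": [
    {"xyz": [0,0,0],"roll": 0},
    {"xyz": [0,0,0],"roll": 0},
    {"xyz": [0,0,0],"roll": 0},
    {"xyz": [0,0,0],"roll": 0},
    {"xyz": [0,0,0],"roll": 0},
    {"xyz": [0,0,0],"roll": 0}
  ],
  "grip": 0.0878
}}

```text
time: 11.75
position: [0.428, -0.1425, 0.1302]
tcp_rot: [3.142, -0.0, -0.0]
wrist_force: [-0.6, -0.3, 0.1]
opening: 0.0877
grip_force: 0.0
```

Emit:
{"fn": "send_rows", "kwargs": {
  "rows": [
    {"xyz": [0,0,0.006],"roll": 0},
    {"xyz": [0,0,0.02],"roll": 0},
    {"xyz": [0,0,0.04],"roll": 0},
    {"xyz": [0,0,0.065],"roll": 0},
    {"xyz": [0,0,0.09],"roll": 0},
    {"xyz": [0,0,0.115],"roll": 0},
    {"xyz": [0,0,0.135],"roll": 0},
    {"xyz": [0,0,0.147],"roll": 0},
    {"xyz": [0,0,0.15],"roll": 0},
    {"xyz": [0,0,0.15],"roll": 0},
    {"xyz": [0,0,0.15],"roll": 0}
  ]
}}

```text
time: 13.12
position: [0.4277, -0.1424, 0.2795]
tcp_rot: [-3.141, 0.0, 0.002]
wrist_force: [0.8, -0.2, 0.6]
opening: 0.0879
grip_force: 0.0
```

```bash
python3 - <<'E'
from h import *
s=get_state(); print(s['time'],s['position'],s['wrist_force'],s['opening'])
im,d,c=snap('wrist'); P=cloud(c,d); z=P[...,2]
for n,lo,hi in(('knob',.108,.122),('lid',.09,.103)):
    m=(d>0)&(z>lo)&(z<hi)&(np.hypot(P[...,0]-.428,P[...,1]+.143)<.045)
    if m.sum()>5: print(n,m.sum(),cv2.minEnclosingCircle(P[m][:,:2].astype(np.float32)),np.median(z[m]))
im,d,c=snap('scene'); cv2.imwrite('pics/s4.png',cv2.resize(im[100:310,130:420,::-1],None,fx=2.5,fy=2.5))
E
```

```text
13.125 [ 0.42766991 -0.14240094  0.27946252] [ 0.76200244 -0.18131957  0.62988203] 0.08786735119387497
knob 673 ((0.4277169704437256, -0.14266154170036316), 0.01302158460021019) 0.11549601477427068
lid 2030 ((0.4275197386741638, -0.1423773467540741), 0.028033586218953133) 0.09775544314055035
```

View pics/s4.png

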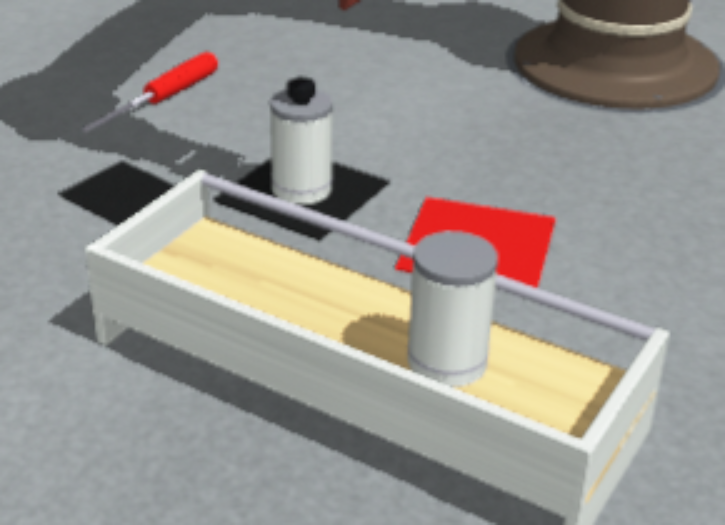

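The canister stands upright at the pad's centre, base at crop (300,190). Knob and lid centres agree to under 1 mm, and the heights 0.115 and 0.098 fit the 4 mm pad. The plain canister at crop (450,310) has not moved, and the gripper is clear.

```bash
python3 -c "
from cell import *
print(hand_in())"
```

```text
the job is handed in; nothing more can be done
None
```

The knobbed canister now stands upright at the centre of the large black pad, the flat-lid canister was left where it stood, and I handed the job in at about 13 s.

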